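# Shut the solvent bottle and put it back in the drip tray

### The job

The soft squeeze bottle on the printer repair bench was left with its push-pull spout up. Where the bottle stands, press the spout gently until it is fully down; then lift the bottle with a light grip that does not squash its thin walls, keep it upright, and set it down softly on the floor of the shallow steel tray, in the free space beside the jar. Leave the jar and everything else as they are.

Things in the scene. Friction and masses are not known exactly. Their poses are not given: they have to be found in the camera images.
- bottle: Soft white squeeze bottle, loose, 150-310 g, flat oval section: 66 mm along its x, 42 mm across its y (flat faces: grip here). Straight sides to 115 mm height, shoulder to 123, round black collar (diameter 27) to 133, spout above. Origin: centre of underside. Thin-walled: a grip of 5 to 10 N on each finger carries it; 15 N on each, on any part, squashes it and squirts solvent.
- spout (a joint): Push-pull spout on top of the bottle, sliding along the bottle's z. 0 = fully down (shut), 0.008 m = fully up (open). A stiff fit holds it where it is left: it moves down under a push of about 6 N and then meets a hard stop at 0. A push over 40 N would dent the neck in.
- spout_top (a point): Centre of the flat top of the spout, a black disc 19 mm in diameter, on the bottle's axis. It is 147.5 mm above the bottle's underside when shut and up to 155.5 mm when open.
- tray: Shallow open steel tray, fixed to the bench, outside 180 mm along its own x, 300 mm along its own y, 22 mm high; walls and floor 3 mm thick, so its floor lies 3 mm above the bench. Origin: centre of its underside.
- jar: White round lidded grease jar standing in the tray, 62 mm in diameter, 54 mm high, somewhere along the tray's length near its long centre line. Origin: centre of its underside. To be left alone.
- screwdriver: Screwdriver 200 mm long lying on the bench along its own x. Origin: under its middle. To be left alone.
- spray: White spray bottle with green trigger head, 74 mm in diameter, about 205 mm high, standing on the far part of the bench. Origin: centre of its underside. To be left alone.
- roll: Blue paper wipe roll standing on end, 110 mm in diameter, 100 mm high, on the far part of the bench. Origin: centre of its underside. To be left alone.
Things that resemble listed ones, but are neither listed nor needed, are in the scene too. Several things look just like the bottle: the one meant starts farthest from the robot's base.

How it is judged:
On the way:
1. the spout is pressed fully down (under 1.5 mm up) while the bottle still stands on the bench within 50 mm of where it was (value of joint spout below 0.0015 m and height (world z) of bottle below 0.008 m and angle between bottle's own z axis and vertical below 0.15 rad and distance of bottle from where it was at the start of the episode below 0.05 m), for 0.2 s.
At the end, for the whole second after the job is handed in: The bottle stands upright (within 0.08 rad), still and released on the tray's floor inside its walls, with the spout fully down (under 1.5 mm); the jar, screwdriver, spray bottle and roll are within 30 mm of where they were (value of joint spout below 0.0015 m and x of bottle in the frame of tray between -0.066 and 0.066 m and y of bottle in the frame of tray between -0.126 and 0.126 m and z of bottle in the frame of tray below 0.007 m and angle between bottle's own z axis and vertical below 0.08 rad and linear speed of bottle below 0.02 m/s and contact force between the fingers and bottle below 0.1 N and distance of each of jar, screwdriver, spray, roll from where it was at the start of the episode below 0.03 m); the robot touches nothing.
It fails at once if the bottle is squeezed between the fingers with more than 15 N on each (30 N for both together) (contact force between the fingers and bottle above 30 N and z of the grasp point in the frame of bottle below 0.14 m).
It fails at once if the spout is pressed down with more than 40 N (contact force between the fingers and bottle above 40 N).
It fails at once if the bottle is not set down softly: let go or slipping from the fingers in the air (more than 9 mm above the tray's floor), or banged on the tray with more than 40 N (contact force between bottle and tray above 40 N or (contact force between the fingers and bottle below 0.1 N and height (world z) of bottle above 0.012 m)).
It fails at once if the bottle is tipped by more than 0.6 rad (angle between bottle's own z axis and vertical above 0.6 rad).
It fails at once if the jar, screwdriver, spray bottle or roll is moved by more than 30 mm or the jar, spray bottle or roll is tipped over (distance of any of jar, screwdriver, spray, roll from where it was at the start of the episode above 0.03 m or angle between any of jar, spray, roll's own z axis and vertical above 0.5 rad).
It also fails if it takes over 53 s, if anything falls off the work surface, if the arm or the gripper's body presses on something with over 40 N, if the wrist force passes 120 N, or if a joint passes its speed limit or range.

### The arm

A 6-joint arm with a two-finger parallel gripper is mounted at the origin on the work surface. World frame = base frame: x ahead of the robot, y to its left, z up, the work surface at z = 0. Lengths are in m, angles in rad, forces in N, time in s.
With the tool pointing down it reaches from about 0.4 to 0.925 m from the base axis. Payload 12.5 kg.
Tool frame: the origin (TCP) lies on the centre line of the jaws, within the pads' length; the fingertips stand 17 mm ahead of it and the grasp point (between the pads) lies 2 mm behind it; z points along the fingers, y is the line along which they close (so a half turn about z gives the same grasp; the last joint's range is limited). The gripper opens to 95 mm and grips with 3 to 60 N. Pads are 20 mm wide; open, the fingers measure 119 mm over their backs; the gripper's body (75 mm by 180 mm) begins 59 mm behind the grasp point.
Start: joints at [-1.444, 0.491, 1.559, -0, 1.092, -0.106], TCP at [0.144, -0.608, 0.232] pointing down, gripper open.
Joint ranges: [-3.1, 3.1], [-0.84, 2.19], [0.05, 2.79], [-1.13, 4.28], [0.06, 2.93], [-2.69, 2.69]. Speed limits (rad/s): [2.22, 2.22, 2.79, 3.14, 3.14, 3.14].

### API

Orientations are given as a unit quaternion [x, y, z, w].
In Python, from rig import readout, vision, ticket gives the robot as it stands.
- The arm moves only by the tool arm_command, never from a script. Its argument "series" is a list of rows, each a list of 3 entries, a list of its own where there are three numbers: the shift along the tool's x, y, z in m, then the turn, a rotation vector about the tool's x, y, z in rad, then the gripper command: -1 is fully open, 1 is shut, values between are in proportion. In form: [[[x, y, z], [wx, wy, wz], hand], ...]. A call has 1 to 12 rows; each row shifts and turns the commanded pose from where the row before left it, along the tool's axes as they then stand; what a row does not reach is not made up. A row lasts 1/8 s, in which the tool goes at most 62.5 mm and 10.7 degrees, less where a joint would pass 70% of its speed; a pose out of reach is approached as far as the arm can. A call with a gripper value outside its range is refused whole. The fingers move at their own pace and stop on an object; "newtons" is the grip in N (left out, the last holds). Time passes only in rows, so rows that do not move let the fingers close. It gives the time, the measured TCP pose, the force, the opening and the grip force at its end, in the units of the state.
- readout.observe(): the state, without advancing time (a new reading comes with each control period).
- vision.get_image(name): name is "scene" or "top"; returns a dict with "frame" (384x512x3 uint8, red, green, blue), "vfov" (degrees; the focal length in pixels is half the picture's height over the tangent of half this angle, whatever the lens; pixels are square), "cx", "cy" (the principal point, pixels), "camera_from_world" (4x4, takes a point from world to camera coordinates). Camera axes: x right, y down, z forward; pixel columns grow to the right and rows downward; lengths in m; the calibration is good to about 2 mm. A picture is of the moment at which its call begins. There is no depth.
- ticket.job_done(): hands the job in; it is judged then, once.
The state is a dict: "clock": time; "joint_positions": joint angles; "qvel": joint speeds; "joint_torque": joint torques, N m; "tcp_pos": TCP position; "eef_rot": TCP orientation; "wrist_force": force on the tool from outside, world axes, zero at the start; "torque": the same for the moment, N m; "grip_width": opening from 0.0 (shut) to 1.0 (fully open); "gripper_force": force on a finger pad.
Only numpy, scipy, OpenCV 4.12 (cv2) and the standard library are available. Lean on these libraries where they do the work, as an engineer would, in place of code of your own. Each camera call takes 0.05 s, during which the arm holds its last target. There are 200 camera calls.

## Working session

There is one attempt and no reset: what is moved stays moved. The work goes in short steps, Python scripts to look and compute and a tool call to move; the robot and the scene stay as the last step left them, time stands still between calls to the robot, and variables do not carry over. Pictures are saved under pics/ and viewed, at most 10 in all, crops included, and the job is handed in when it is done.

Besides the shell and the picture viewer there is one more tool, called after "Emit:" as name(argument=value, ...) on one line, values as JSON. arm_command: Moves the arm, as the interface text tells. Its arguments: {"type":"object","properties":{"series":{"type":"array"},"newtons":{"type":"number"}},"required":["series"]}

```bash
mkdir -p pics; cat > h.py <<'E'
import numpy as np, cv2
from rig import readout, vision, ticket
def cam(n):
    d=vision.get_image(n); f=d["frame"].shape[0]/2/np.tan(np.radians(d["vfov"])/2)
    return d["frame"],f,d["cx"],d["cy"],np.array(d["camera_from_world"])
def ray(c,u,v,z):
    _,f,cx,cy,T=c; R,t=T[:3,:3],T[:3,3]; o=-R.T@t
    r=R.T@np.array([(u-cx)/f,(v-cy)/f,1]); return o+r*(z-o[2])/r[2]
def proj(c,p):
    _,f,cx,cy,T=c; q=T[:3,:3]@np.array(p)+T[:3,3]; return f*q[0]/q[2]+cx,f*q[1]/q[2]+cy
def save(img,name,k=1):
    cv2.imwrite("pics/"+name,cv2.cvtColor(cv2.resize(img,None,fx=k,fy=k,interpolation=cv2.INTER_CUBIC),cv2.COLOR_RGB2BGR))
E
python3 - <<'E'
from h import *
for n in("scene","top"):
    c=cam(n); save(c[0],n+"0.png",1.5); print(n,c[1:4],np.round(c[4],3).tolist())
print(readout.observe())
E
```

```text
scene (np.float64(443.75420493068094), 261.0568212928836, 186.223222908789) [[-0.506, 0.863, 0.008, 0.254], [0.603, 0.36, -0.712, -0.247], [-0.617, -0.355, -0.703, 1.682], [0.0, 0.0, 0.0, 1.0]]
top (np.float64(499.1895941878949), 251.23452390811136, 192.07804074510386) [[0.011, -1.0, 0.006, 0.038], [-0.999, -0.012, -0.044, 0.524], [0.044, -0.005, -0.999, 1.483], [0.0, 0.0, 0.0, 1.0]]
{'clock': 0.1, 'joint_positions': array([-1.44356618e+00,  4.91502456e-01,  1.55937657e+00, -1.65464632e-05,
        1.09168493e+00, -1.05623395e-01]), 'qvel': array([ 7.26187319e-04, -3.23102354e-03, -1.32299248e-03,  6.58553106e-04,
       -5.89715484e-05,  1.51116948e-03]), 'joint_torque': array([ 3.24326218e-03, -6.13622403e+01, -2.58605665e+01,  6.94852090e-02,
        4.70345223e-02, -6.28115458e-05]), 'tcp_pos': array([ 0.14420201, -0.60794321,  0.23112231]), 'eef_rot': array([ 9.93229495e-01,  1.16167695e-01, -1.25859685e-05, -4.85541079e-04]), 'wrist_force': array([1.23677145, 0.15913531, 0.16542288]), 'torque': array([-0.04678335,  0.02321577,  0.01798861]), 'gripper_force': 0.0, 'grip_width': 1.0009497736887731}
```

View pics/scene0.png

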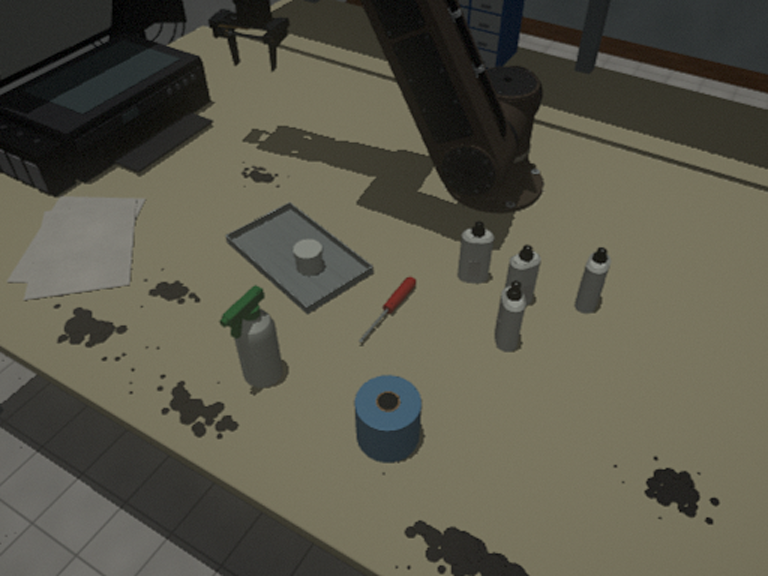

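View pics/top0.png

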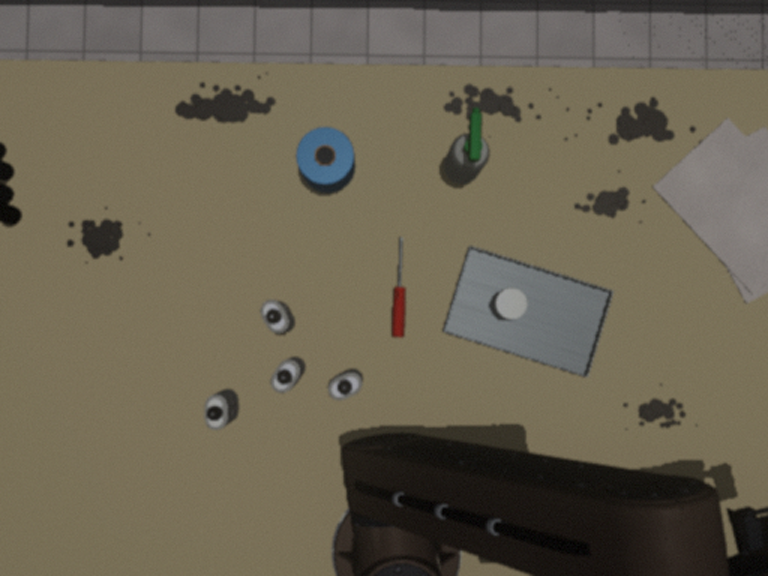

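The scene shows four identical bottles. Their top-view pixels (1.5x picture) are A (276,317), B (286,376), C (217,411) and D (345,386). A looks farthest from the base at about (395,560), so I'll measure all four. The tray is around (527,312) with the jar at (511,304).

```bash
python3 - <<'E'
from h import *
c=cam("top"); s=cam("scene"); im=c[0]
hsv=cv2.cvtColor(im,cv2.COLOR_RGB2HSV)
for n,(u,v) in dict(A=(276,317),B=(286,376),C=(217,411),D=(345,386)).items():
    u/=1.5;v/=1.5;x0,y0=int(u)-18,int(v)-18
    w=im[y0:y0+36,x0:x0+36]; g=w.max(2); sat=hsv[y0:y0+36,x0:x0+36,1]
    k=((g<45)*255).astype(np.uint8)
    nb,l,st,ce=cv2.connectedComponentsWithStats(k)
    i=1+np.argmin(np.hypot(*(ce[1:]-[18,18]).T)); sp=ce[i]+[x0,y0]
    wh=(((sat<45)&(g>70))*255).astype(np.uint8)
    cs,_=cv2.findContours(wh,cv2.RETR_EXTERNAL,cv2.CHAIN_APPROX_NONE); cc=max(cs,key=cv2.contourArea)
    hull=cv2.convexHull(cc); e=cv2.fitEllipse(cc)
    p=ray(c,*sp,.153)
    a=np.radians(e[2]+90); m=np.array(e[0])+[x0,y0]
    d=ray(c,*(m+10*np.array([np.cos(a),np.sin(a)])),.115)-ray(c,*m,.115)
    print(n,"spout px",sp.round(1),"area",st[i,4],"P",p.round(3),"r",np.hypot(*p[:2]).round(3),"ell",np.round(e[1],1),"ctr@.115",ray(c,*m,.115).round(3),"long-axis deg",np.degrees(np.arctan2(d[1],d[0])).round(1),"scene px x1.5",np.round(np.array(proj(s,p))*1.5))
# tray corners (rim, z=.022), jar
T=np.array([ray(c,u/1.5,v/1.5,.022)[:2] for u,v in((470,247),(610,291),(586,376),(444,331))])
print("tray",T.round(3).tolist(),T.mean(0).round(3),[np.linalg.norm(T[i]-T[i-1]).round(3) for i in range(4)],"y axis deg",np.degrees(np.arctan2(*(T[0]-T[1]+T[3]-T[2])[::-1])))
J=ray(c,511/1.5,304/1.5,.054);print("jar",J.round(3))
x0,y0=int(276/1.5)-50,int(317/1.5)-30
a=cv2.resize(im[y0:y0+90,x0:x0+100],(500,450),interpolation=cv2.INTER_CUBIC)
b=cv2.resize(s[0][150:240,290:350],(300,450),interpolation=cv2.INTER_CUBIC)
save(np.hstack([a,b]),"crop1.png")
E
```

```text
A spout px [182.2 210.6] area 33 P [0.465 0.23  0.153] r 0.519 ell [16.4 23.2] ctr@.115 [0.466 0.233 0.115] long-axis deg 26.3 scene px x1.5 [512. 284.]
B spout px [189.4 250.9] area 37 P [0.357 0.209 0.153] r 0.414 ell [15.8 23.6] ctr@.115 [0.356 0.212 0.115] long-axis deg 149.6 scene px x1.5 [524. 246.]
C spout px [142.9 275. ] area 48 P [0.291 0.333 0.153] r 0.443 ell [15.5 23.9] ctr@.115 [0.288 0.339 0.115] long-axis deg -179.1 scene px x1.5 [598. 248.]
D spout px [229.2 257.8] area 32 P [0.34  0.102 0.153] r 0.355 ell [16.1 23.5] ctr@.115 [0.339 0.102 0.115] long-axis deg 115.6 scene px x1.5 [477. 222.]
tray [[0.607, -0.14], [0.523, -0.419], [0.355, -0.371], [0.44, -0.09]] [ 0.481 -0.255] [np.float64(0.175), np.float64(0.291), np.float64(0.175), np.float64(0.294)] y axis deg 73.11717211167812
jar [ 0.494 -0.216  0.054]
```

View pics/crop1.png

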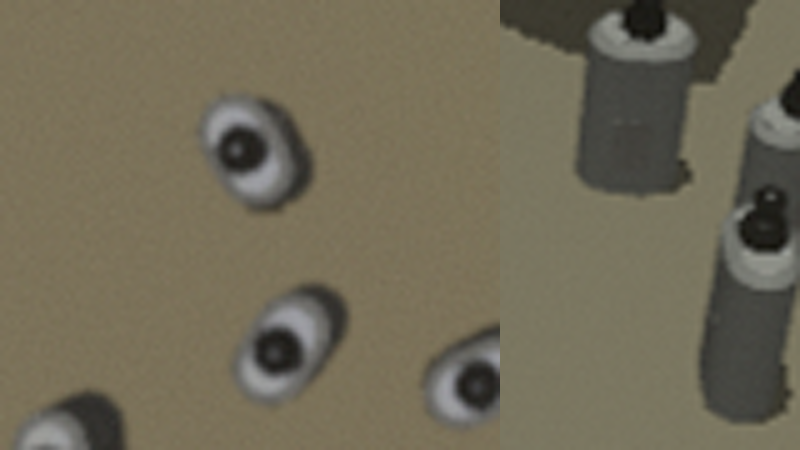

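A is the bottle meant: it is 0.519 m from the base, against 0.414, 0.443 and 0.355 m for B, C and D. Its spout is at px (182,211) in the top view and (343,189) in the scene view. The crop shows it standing clear with its long axis at about 28°. I'll go round at height with the gripper shut.

Emit:
arm_command(series=[[[0.0475,-0.035,0],[0,0,0],1],[[0.0475,-0.035,0],[0,0,0],1],[[0.0475,-0.035,0],[0,0,0],1],[[0.0475,-0.035,0],[0,0,0],1],[[0.0475,-0.035,0],[0,0,0],1],[[0.0475,-0.035,0],[0,0,0],1],[[0.0475,-0.035,0],[0,0,0],1],[[0.0475,-0.035,0],[0,0,0],1]], newtons=7)

```text
clock: 1.2
tcp_pos: [0.4504, -0.2464, 0.2317]
eef_rot: [0.993, 0.116, 0.0, 0.0]
wrist_force: [0.4, -0.2, -0.1]
grip_width: 0.214
gripper_force: 0.0
```

Emit:
arm_command(series=[[[0.0155,-0.058,0],[0,0,0],1],[[0.0155,-0.058,0],[0,0,0],1],[[0.0155,-0.058,0],[0,0,0],1],[[0.0155,-0.058,0],[0,0,0],1],[[0.0155,-0.058,0],[0,0,0],1],[[0.0155,-0.058,0],[0,0,0],1],[[0.0155,-0.058,0],[0,0,0],1],[[0,0,0],[0,0,-0.13],1],[[0,0,0],[0,0,-0.13],1],[[0,0,0],[0,0,0],1]])

```text
clock: 2.45
tcp_pos: [0.4612, 0.1722, 0.2315]
eef_rot: [0.97, 0.244, -0.0, 0.0]
wrist_force: [-0.3, -0.6, 0.6]
grip_width: 0.001
gripper_force: 0.0
```

Emit:
arm_command(series=[[[0.016,-0.0255,0],[0,0,0],1],[[0.016,-0.0255,0.01],[0,0,0],1],[[0,0,0.02],[0,0,0],1],[[0,0,0.014],[0,0,0],1],[[0,0,0],[0,0,0],1]])

```text
clock: 3.08
tcp_pos: [0.4651, 0.2316, 0.1868]
eef_rot: [0.97, 0.243, -0.001, 0.0]
wrist_force: [-0.7, -0.1, -0.4]
grip_width: 0.006
gripper_force: 0.0
```

```bash
python3 - <<'E'
from h import *
o=readout.observe(); p=o["tcp_pos"]; print(p,o["wrist_force"])
s=cam("scene"); t=cam("top")
def cr(c,q,h=32):
    u,v=map(int,proj(c,q)); w=c[0][v-h:v+h,u-h:u+h]; print(u-h,v-h); return cv2.resize(w,(400,400),interpolation=cv2.INTER_CUBIC)
save(np.hstack([cr(s,[.465,.231,.15]),cr(t,[.465,.231,.15])]),"crop2.png")
tip=p-[0,0,.017]; print("tip",proj(s,tip),proj(t,tip),"spout exp",proj(s,[.465,.232,.1555]))
E
```

```text
[0.46506979 0.23161569 0.18683   ] [-0.68709379 -0.13429246 -0.39472536]
309 158
150 178
tip (np.float64(342.8367126842944), np.float64(184.91819055205588)) (np.float64(180.97811199399735), np.float64(210.6838194719997)) spout exp (np.float64(342.2538444433044), np.float64(188.7233792328237))
```

View pics/crop2.png

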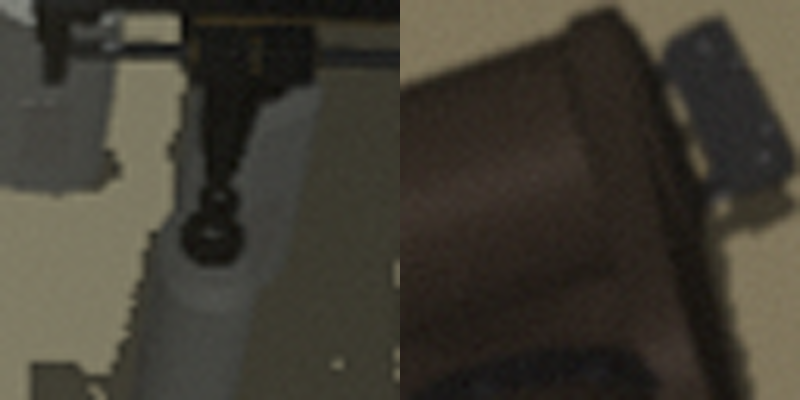

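The crop shows the shut fingertips at (220,170), straight above the spout top at (216,195) and within about 1 px of it. I'll press down slowly.

Emit:
arm_command(series=[[[0,0,0.006],[0,0,0],1],[[0,0,0.004],[0,0,0],1],[[0,0,0.002],[0,0,0],1],[[0,0,0.001],[0,0,0],1],[[0,0,0.001],[0,0,0],1],[[0,0,0.001],[0,0,0],1],[[0,0,0.001],[0,0,0],1]])

```text
clock: 4.05
tcp_pos: [0.4653, 0.2321, 0.1716]
eef_rot: [0.97, 0.244, 0.0, 0.0]
wrist_force: [-0.6, -1.2, 0.1]
grip_width: 0.004
gripper_force: 0.0
```

Emit:
arm_command(series=[[[0,0,0.001],[0,0,0],1],[[0,0,0.001],[0,0,0],1],[[0,0,0.001],[0,0,0],1]])

```text
clock: 4.42
tcp_pos: [0.4655, 0.2321, 0.169]
eef_rot: [0.97, 0.244, 0.0, 0.0]
wrist_force: [-1.5, -1.1, 5.5]
grip_width: 0.009
gripper_force: 3.1
```

Emit:
arm_command(series=[[[0,0,0.001],[0,0,0],1],[[0,0,0.001],[0,0,0],1]])

```text
clock: 4.68
tcp_pos: [0.4655, 0.2322, 0.167]
eef_rot: [0.97, 0.244, 0.0, 0.0]
wrist_force: [-1.4, -0.8, 5.3]
grip_width: 0.003
gripper_force: 3.1
```

Emit:
arm_command(series=[[[0,0,0.001],[0,0,0],1],[[0,0,0.0005],[0,0,0],1],[[0,0,0],[0,0,0],1]])

```text
clock: 5.05
tcp_pos: [0.4654, 0.2321, 0.1655]
eef_rot: [0.97, 0.244, 0.0, 0.0]
wrist_force: [-0.6, -1.0, 4.6]
grip_width: 0.005
gripper_force: 2.5
```

Emit:
arm_command(series=[[[0,0,0.0005],[0,0,0],1],[[0,0,0.0005],[0,0,0],1],[[0,0,0],[0,0,0],1]])

```text
clock: 5.42
tcp_pos: [0.4656, 0.2322, 0.1647]
eef_rot: [0.97, 0.244, 0.001, 0.0]
wrist_force: [-1.0, -0.4, 7.8]
grip_width: 0.009
gripper_force: 4.0
```

Emit:
arm_command(series=[[[0,0,0.0003],[0,0,0],1],[[0,0,0],[0,0,0],1]])

```text
clock: 5.68
tcp_pos: [0.4657, 0.2322, 0.1647]
eef_rot: [0.97, 0.244, 0.001, 0.0]
wrist_force: [-1.4, -1.4, 11.3]
grip_width: 0.006
gripper_force: 5.6
```

The force rises with no more travel at TCP z = 0.1647, which is where a shut spout should be. So the spout is on its stop. One last light push, then up, open, and down around the bottle.

Emit:
arm_command(series=[[[0,0,0.0003],[0,0,0],1],[[0,0,0],[0,0,0],1],[[0,0,0],[0,0,0],1],[[0,0,-0.005],[0,0,0],1],[[0,0,-0.03],[0,0,0],1],[[0,0,0],[0,0,0],-1],[[0,0,0],[0,0,0],-1],[[0,0,0],[0,0,0],-1],[[0,0,0],[0,0,0],-1],[[0,0,0],[0,0,0],-1],[[0,0,0],[0,0,0],-1]])

```text
clock: 7.05
tcp_pos: [0.4653, 0.2321, 0.1984]
eef_rot: [0.97, 0.244, -0.0, 0.0]
wrist_force: [-1.6, -0.5, -0.1]
grip_width: 0.575
gripper_force: 0.0
```

```bash
python3 - <<'E'
from h import *
o=readout.observe(); print(o["tcp_pos"],o["grip_width"])
s=cam("scene"); u,v=map(int,proj(s,[.465,.231,.12])); h=40
print(u-h,v-h); save(s[0][v-h:v+h,u-h:u+h],"crop3.png",6)
E
```

```text
[0.46532491 0.23207852 0.19835811] 0.5745875862803547
300 157
```

View pics/crop3.png

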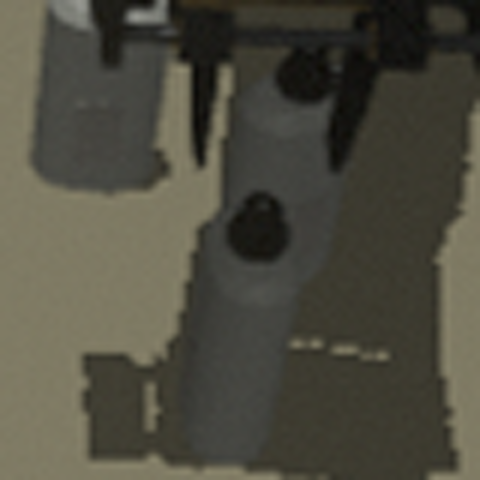

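The spout at crop (262,215) is now short and down, the bottle still stands upright in place, and the open fingers hang on either side. I'll finish opening, descend, and close at 7 N.

Emit:
arm_command(series=[[[0,0,0],[0,0,0],-1],[[0,0,0],[0,0,0],-1],[[0,0,0],[0,0,0],-1],[[0,0,0],[0,0,0],-1],[[0,0,0.02],[0,0,0],-1],[[0,0,0.02],[0,0,0],-1],[[0,0,0.02],[0,0,0],-1],[[0,0,0.02],[0,0,0],-1],[[0,0,0.014],[0,0,0],-1],[[0,0,0.005],[0,0,0],-1],[[0,0,0],[0,0,0],-1]])

```text
clock: 8.48
tcp_pos: [0.4654, 0.2321, 0.0996]
eef_rot: [0.97, 0.244, -0.0, 0.0]
wrist_force: [0.8, -0.7, 0.6]
grip_width: 1.001
gripper_force: 0.0
```

Emit:
arm_command(series=[[[0,0,0],[0,0,0],1],[[0,0,0],[0,0,0],1],[[0,0,0],[0,0,0],1],[[0,0,0],[0,0,0],1],[[0,0,0],[0,0,0],1],[[0,0,0],[0,0,0],1],[[0,0,0],[0,0,0],1],[[0,0,0],[0,0,0],1],[[0,0,0],[0,0,0],1],[[0,0,0],[0,0,0],1]], newtons=7)

```text
clock: 9.72
tcp_pos: [0.4653, 0.2321, 0.0995]
eef_rot: [0.97, 0.244, -0.0, 0.0]
wrist_force: [-0.9, 1.4, 1.5]
grip_width: 0.454
gripper_force: 6.9
```

The width is 43 mm at 6.9 N, so the bottle is held. I'll lift slowly.

Emit:
arm_command(series=[[[0,0,0],[0,0,0],1],[[0,0,-0.003],[0,0,0],1],[[0,0,-0.005],[0,0,0],1],[[0,0,-0.007],[0,0,0],1],[[0,0,0],[0,0,0],1]], newtons=8)

```text
clock: 10.35
tcp_pos: [0.4656, 0.2322, 0.1151]
eef_rot: [0.97, 0.244, 0.001, 0.0]
wrist_force: [0.5, 0.5, -2.9]
grip_width: 0.441
gripper_force: 8.0
```

Emit:
arm_command(series=[[[0,0,-0.006],[0,0,0],1],[[0,0,-0.012],[0,0,0],1],[[0,0,-0.018],[0,0,0],1],[[0,0,-0.022],[0,0,0],1],[[0,0,-0.022],[0,0,0],1],[[0,0,-0.018],[0,0,0],1],[[0,0,-0.012],[0,0,0],1],[[0,0,-0.005],[0,0,0],1],[[0,0,0],[0,0,0],1]])

```text
clock: 11.48
tcp_pos: [0.4653, 0.2321, 0.2295]
eef_rot: [0.97, 0.244, -0.0, 0.0]
wrist_force: [0.4, -0.1, -2.6]
grip_width: 0.441
gripper_force: 8.0
```

The bottle is lifted: the wrist force of −2.6 N puts it at about 270 g, and the grip is 8 N. Next I'll carry it toward the tray at (0.459, −0.327).

Emit:
arm_command(series=[[[-0.005,0.009,0],[0,0,0],1],[[-0.01,0.018,0],[0,0,0],1],[[-0.015,0.027,0],[0,0,0],1],[[-0.017,0.031,0],[0,0,0],1],[[-0.017,0.031,0],[0,0,0],1],[[-0.017,0.031,0],[0,0,0],1],[[-0.017,0.031,0],[0,0,0],1],[[-0.017,0.031,0],[0,0,0],1],[[-0.017,0.031,0],[0,0,0],1],[[-0.015,0.027,0],[0,0,0],1],[[-0.01,0.018,0],[0,0,0],1],[[-0.005,0.009,0],[0,0,0],1]])

```text
clock: 12.98
tcp_pos: [0.4612, -0.1047, 0.2291]
eef_rot: [0.97, 0.243, -0.0, -0.0]
wrist_force: [0.4, -0.1, -2.3]
grip_width: 0.443
gripper_force: 8.0
```

Emit:
arm_command(series=[[[-0.005,0.009,0],[0,0,0],1],[[-0.01,0.018,0],[0,0,0],1],[[-0.016,0.029,0],[0,0,0],1],[[-0.016,0.029,0],[0,0,0],1],[[-0.016,0.029,0],[0,0,0],1],[[-0.016,0.029,0],[0,0,0],1],[[-0.014,0.026,0],[0,0,0],1],[[-0.01,0.018,0],[0,0,0],1],[[-0.005,0.009,0],[0,0,0],1],[[0,0,0],[0,0,0],1]])

```text
clock: 14.22
tcp_pos: [0.4593, -0.3272, 0.2294]
eef_rot: [0.97, 0.244, -0.0, -0.0]
wrist_force: [0.3, 0.0, -2.6]
grip_width: 0.439
gripper_force: 8.0
```

Emit:
arm_command(series=[[[0,0,0.01],[0,0,0],1],[[0,0,0.02],[0,0,0],1],[[0,0,0.025],[0,0,0],1],[[0,0,0.02],[0,0,0],1],[[0,0,0.015],[0,0,0],1],[[0,0,0.01],[0,0,0],1],[[0,0,0.005],[0,0,0],1],[[0,0,0],[0,0,0],1]])

```text
clock: 15.22
tcp_pos: [0.4594, -0.3273, 0.1246]
eef_rot: [0.97, 0.244, 0.0, 0.0]
wrist_force: [0.4, -0.1, -2.8]
grip_width: 0.442
gripper_force: 8.0
```

```bash
python3 - <<'E'
from h import *
print(readout.observe()["tcp_pos"])
s=cam("scene"); print(proj(s,[.459,-.327,.02])); u,v=190,165
save(s[0][v-60:v+60,u-80:u+80],"crop4.png",5)
E
```

```text
[ 0.45936271 -0.32733896  0.12456611]
(np.float64(184.20375150445633), np.float64(156.18929470510517))
```

View pics/crop4.png

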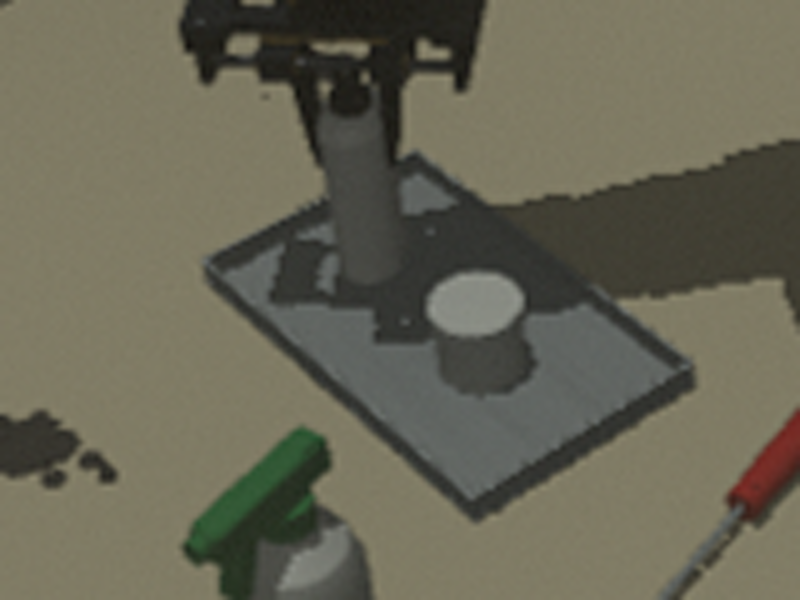

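The crop shows the bottle upright over the free end of the tray, base at (370,275). It is well clear of the walls and of the jar at (483,345). Contact should come at TCP z ≈ 0.1025.

Emit:
arm_command(series=[[[0,0,0.006],[0,0,0],1],[[0,0,0.006],[0,0,0],1],[[0,0,0.004],[0,0,0],1],[[0,0,0.002],[0,0,0],1],[[0,0,0.001],[0,0,0],1],[[0,0,0.001],[0,0,0],1],[[0,0,0.001],[0,0,0],1],[[0,0,0],[0,0,0],1]])

```text
clock: 16.27
tcp_pos: [0.4593, -0.3273, 0.1035]
eef_rot: [0.97, 0.244, -0.0, 0.0]
wrist_force: [-0.3, -0.2, -2.4]
grip_width: 0.443
gripper_force: 8.0
```

Emit:
arm_command(series=[[[0,0,0.0005],[0,0,0],1],[[0,0,0.0005],[0,0,0],1],[[0,0,0],[0,0,0],1]])

```text
clock: 16.65
tcp_pos: [0.4593, -0.3274, 0.1028]
eef_rot: [0.97, 0.244, 0.0, 0.0]
wrist_force: [-1.1, 0.2, 2.5]
grip_width: 0.441
gripper_force: 8.0
```

Contact: the force swung from −2.4 to +2.5 N, so the bottle is resting on the tray floor. I'll release and go straight up.

Emit:
arm_command(series=[[[0,0,0],[0,0,0],-0.05],[[0,0,0],[0,0,0],0],[[0,0,0],[0,0,0],-0.5],[[0,0,0],[0,0,0],-1],[[0,0,0],[0,0,0],-1],[[0,0,0],[0,0,0],-1],[[0,0,0],[0,0,0],-1],[[0,0,0],[0,0,0],-1],[[0,0,0],[0,0,0],-1],[[0,0,0],[0,0,0],-1]])

```text
clock: 17.9
tcp_pos: [0.4593, -0.3273, 0.1025]
eef_rot: [0.97, 0.244, -0.0, 0.0]
wrist_force: [-0.1, -0.6, 0.2]
grip_width: 0.996
gripper_force: 0.0
```

Emit:
arm_command(series=[[[0,0,-0.01],[0,0,0],-1],[[0,0,-0.02],[0,0,0],-1],[[0,0,-0.03],[0,0,0],-1],[[0,0,-0.03],[0,0,0],-1],[[0,0,-0.03],[0,0,0],-1],[[0,0,-0.02],[0,0,0],-1],[[0,0,0],[0,0,0],-1]])

```text
clock: 18.77
tcp_pos: [0.4596, -0.3275, 0.2443]
eef_rot: [0.97, 0.244, 0.001, 0.001]
wrist_force: [-0.2, -0.7, -0.1]
grip_width: 0.999
gripper_force: 0.0
```

```bash
python3 - <<'E'
from h import *
print(readout.observe())
s=cam("scene"); save(s[0],"scene5.png",1.5)
E
```

```text
{'clock': 18.775, 'joint_positions': array([-7.36183369e-01,  3.90468359e-01,  1.69596218e+00, -2.61481380e-05,
        1.05178606e+00,  3.41784104e-01]), 'qvel': array([ 0.00025594,  0.03424122,  0.03734367,  0.00098654, -0.02807868,
       -0.00074112]), 'joint_torque': array([ 3.88012896e-02, -5.56720698e+01, -2.64729863e+01,  8.16775952e-02,
        3.86332562e-01, -8.54428004e-05]), 'tcp_pos': array([ 0.45961076, -0.3275386 ,  0.24431276]), 'eef_rot': array([9.69790318e-01, 2.43934193e-01, 9.27172042e-04, 1.41064728e-03]), 'wrist_force': array([-0.2442099 , -0.68371828, -0.07470964]), 'torque': array([-0.0188769 , -0.03601741, -0.00319298]), 'gripper_force': 0.0, 'grip_width': 0.9991490390138447}
```

View pics/scene5.png

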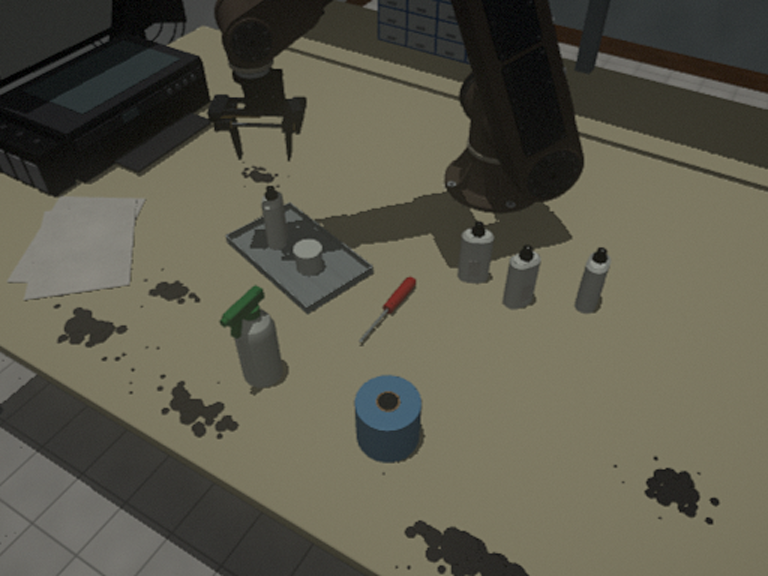

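The bottle stands upright in the tray at (274,220) beside the jar at (309,257), with the gripper clear above it. Everything else is where it was, so I'm handing in.

```bash
python3 -c "from rig import ticket; print(ticket.job_done())"
```

```text
the job is handed in; nothing more can be done
None
```

I pressed the spout down to its stop, then set the bottle upright on the tray floor beside the jar and released it; the last picture showed nothing else had moved, and I handed the job in at about 19 s (no verdict was returned).

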